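Dock the fixture plate for the measuring machine

TASK

With the fingertips, gently push the aluminium fixture plate along its docking rails until you feel it drop into the locating notches and lie flat, flush with the side lips, and stop there without forcing it. Then push the red swing latch by its yellow knob all the way round over the plate, and draw your hand clear. Do not lift the plate, and leave the mug, calculator, mouse and loose bearing ring where they are.

Things in the scene. Friction and masses are not known exactly. Their poses are not given: they have to be found in the camera images.
- dock: Rails fixed on the bench: dark base 165 x 360 x 8 mm, two steel rails (tops at 26 mm, y -225 to +105 mm), outside them black side lips (tops at 38 mm, inner faces at x = +-56.5 mm). The 56 mm channel between the rails is open down to the base (3 mm screw head near each end). Origin on the bench under dock_home; y along the rails, the way to push (robot's left +-15 deg), x away from the robot.
- dock_home (a point): Midway between the rails, level with their tops (26 mm up), axes as the dock: exactly where the fixture plate's origin lies once it has dropped in. Notches 16 mm long, 8 mm deep, with upright walls: at y = +55 mm from here in the outer track of each rail (for the leading feet) and at y = -55 mm in the inner track (trailing feet); yellow marks on the lips beside them.
- plate: Loose alloy plate, 0.55 to 0.9 kg, 110 (x) x 160 (y) x 12 mm, with a steel ring (60 mm wide, 16 high) and 3 brass pins (20 high) fixed on top. Origin: centre of its underside, axes as the dock. Rides on four 12 mm long feet 5 mm above dock_home's level, starting 60 to 130 mm short of it (-y); at the notches it drops 5 mm, flat on the rails, and is stopped with 2 mm play. Slides with up to 10 N.
- plate_rear (a point): Middle of the fixture plate's trailing edge (its -y face, an upright face 110 mm wide and 12 mm high), half-way up its thickness. This face, above the open channel, is the place to push. A push of 15 to 20 N is plainly the notch wall; a blow or push of over 100 N, even for a moment, counts as forcing it.
- latch_pivot (a point): Pivot of the red swing latch, fixed on the robot's side of the dock, at x = -77, y = +55 mm from dock_home: on the pivot axis at the underside of the latch arm, 40 mm above the bench (2 mm above the seated plate's top).
- latch_knob (a point): Yellow upright knob at the free end of the red latch arm, 14 mm across and 26 mm high, from 48 to 74 mm above the bench, 50 mm from the pivot. The point is on its axis, half-way up. The arm is 14 mm wide and 8 mm thick.
- latch (a joint): Angle of the red swing latch: 0 open, arm along the dock's +y; grows clockwise seen from above to 1.57 rad, its stop, where the arm points along the dock's +x over the plate. Starts at 0 to 0.2 rad, turns with about 1 N at the knob, stays where it is left. It clears the plate only when the plate has dropped in.
- bearing: Loose steel bearing ring, 52 mm across and 18 mm high, on the bench on the robot's side of the rails. Origin at the centre of its underside. To be left alone.
- calculator: Black desk calculator 130 x 85 x 14 mm lying on the bench beyond the rails. Origin at the centre of its underside. To be left alone.
- mouse: Black computer mouse 100 x 56 x 22 mm lying on the bench beyond the rails, to the right of the calculator. Origin at the centre of its underside. To be left alone.
- mug: White mug, 80 mm across and 92 mm high, standing on the bench past the left end of the rails. Origin at the centre of its underside. To be left alone.
Not all that is in view belongs to the job. What is shaped like the plate but brown or purple is not meant.

How it is judged (in metres and radians):
On the way, in this order (a step that is already met when the one before it is completed fails the run):
1. the fixture plate has been pushed along the rails and has dropped into its notches (z of plate in the frame of dock_home below 0.0015 m and y of plate in the frame of dock_home between -0.004 and 0.004 m and angle between plate's own z axis and vertical below 0.02 rad), for 0.2 s.
2. the swing latch has been turned over the seated plate (value of joint latch above 1.4 rad), for 0.1 s.
At the end, for the whole second after the job is handed in: The plate lies still and flat on the rails, dropped into its notches (origin within 4 mm along and across of dock_home, less than 1.5 mm above it, tilt under 0.02 rad), and the latch is over it, past 1.4 rad of its 1.57 (all of step 1 and z of plate in the frame of dock_home above -0.002 m and x of plate in the frame of dock_home between -0.004 and 0.004 m and linear speed of plate below 0.01 m/s and value of joint latch above 1.4 rad); the robot touches nothing.
It fails at once if the plate was forced (fingers on the plate with over 100 N) (contact force between the fingers and plate above 100 N).
It fails at once if the plate was lifted off its rails (z of plate in the frame of dock_home above 0.011 m).
It fails at once if the plate was tipped up (angle between plate's own z axis and vertical above 0.15 rad).
It fails at once if the mug, calculator, mouse or loose bearing ring was moved by more than 15 mm (distance of any of bearing, calculator, mouse, mug from where it was at the start of the episode above 0.015 m).
It also fails if it takes over 45 s, if anything falls off the work surface, if the arm or the gripper's body presses on something with over 40 N, if the wrist force passes 120 N, or if a joint passes its speed limit or range.

ROBOT

A 6-joint arm with a two-finger parallel gripper is mounted at the origin on the work surface. World frame = base frame: x ahead of the robot, y to its left, z up, the work surface at z = 0. Lengths are in m, angles in degrees, forces in N, time in s.
With the tool pointing down it reaches from about 0.375 to 0.975 m from the base axis. Payload 3.8 kg.
Tool frame: the origin (TCP) lies at the very end of the fingers, on their centre line; the grasp point (between the pads) lies r.grasp_offset behind it (r.grasp_offset is the distance from the TCP to the grasp point, in m); z points along the fingers, y is the line along which they close (so a half turn about z gives the same grasp; the last joint's range is limited). The gripper opens to 88 mm and grips with 3 to 60 N. Pads are 18 mm wide; open, the fingers measure 123 mm over their backs; the gripper's body (75 mm by 187 mm) begins 45 mm behind the grasp point.
Start: joints at [-74.593, 15.12, 91.902, -0, 72.978, -2.114], TCP at [0.203, -0.644, 0.239] pointing down, gripper open.
Joint ranges: [-150.88, 150.88], [-54.13, 125.18], [17.81, 147.31], [-75.09, 255.09], [0, 152.58], [-146.25, 146.25]. Speed limits (degrees/s): [147.25, 147.25, 180, 180, 180, 180].

INTERFACE

Orientations are given as [roll, pitch, yaw] about the fixed x, y, z axes, in that order (R = Rz(yaw) Ry(pitch) Rx(roll)).
In Python, from cell import r gives the robot as it stands.
- The arm moves only by the tool step_arm, never from a script. Its argument "series" is a list of rows, each a list of 7 numbers: the turn, a rotation vector about the tool's x, y, z in rad, then the shift along the tool's x, y, z in units of 50 mm (1.0 is 50 mm), then the gripper command: -1 is fully open, 1 is shut, values between are in proportion. A call has 1 to 10 rows; each row shifts and turns the commanded pose from where the row before left it, along the tool's axes as they then stand; what a row does not reach is not made up. A row lasts 1/10 s, in which the tool goes at most 50 mm and 8.59 degrees, less where a joint would pass 70% of its speed; a pose out of reach is approached as far as the arm can. A call is refused whole if a number of a shift passes 1 or a number of a turn 0.15, either way. A call with a gripper value outside its range is refused whole. The fingers move at their own pace and stop on an object; the grip force is fixed at half the most. Time passes only in rows, so rows that do not move let the fingers close. It gives the time, the measured TCP pose, the force, the opening and the grip force at its end, in the units of the state.
- r.read_state(): the state, without advancing time (a new reading comes with each control period).
- r.snapshot(name): name is "scene" or "top" or "wrist"; returns the picture (384x512x3 uint8, blue, green, red); there is no depth.
- r.camera_info(name): a dict with "mtx" (3x3 intrinsics, pixels), "R" (3x3) and "t" (3): a world point X has camera coordinates R X + t; the wrist camera has in their place "hand_eye" (4x4, takes a point from camera to tool coordinates, whose origin is the TCP and whose axes are the flange's). Camera axes: x right, y down, z forward; pixel columns grow to the right and rows downward; lengths in m; the calibration is good to about 2 mm. The wrist camera is an equidistant fisheye: a pixel r from the principal point sees the ray r / f radians off the axis. A picture is of the moment at which its call begins: read the wrist's pose just before it. camera_info takes no time and is no camera call.
- r.sign_off(): hands the job in; it is judged then, once.
The state is a dict: "t": time; "joints": joint angles; "qvel": joint speeds; "joint_torque": joint torques, N m; "position": TCP position; "orientation": TCP orientation; "force": force on the tool from outside, world axes, zero at the start; "wrist_torque": the same for the moment, N m; "width": finger opening in m; "grip_force": force on a finger pad.
Only numpy, scipy, OpenCV 4.12 (cv2) and the standard library are available. Lean on these libraries where they do the work, as an engineer would, in place of code of your own. Each camera call takes 0.05 s, during which the arm holds its last target. There are 200 camera calls.

## Working session

There is one attempt and no reset: what is moved stays moved. The work goes in short steps, Python scripts to look and compute and a tool call to move; the robot and the scene stay as the last step left them, time stands still between calls to the robot, and variables do not carry over. Pictures are saved under pics/ and viewed, at most 10 in all, crops included, and the job is handed in when it is done.

Besides the shell and the picture viewer there is one more tool, called after "Request:" as name([rows], argument=value, ...), one row to a line, values as JSON. step_arm: Moves the arm, as the interface text tells. Its arguments: {"type":"object","properties":{"series":{"type":"array","items":{"type":"array","items":{"type":"number"}}}},"required":["series"]}

```bash
mkdir -p pics; ls; python3 - <<'E'
from cell import r
import cv2
for n in("top","scene"):
    cv2.imwrite(f"pics/{n}0.png",r.snapshot(n))
    c=r.camera_info(n);print(n,c)
print(r.read_state(), r.grasp_offset)
E
```

```text
pics
top {'mtx': array([[353.90933286,   0.        , 251.42396916],
       [  0.        , 353.90933286, 193.49686315],
       [  0.        ,   0.        ,   1.        ]]), 'R': array([[ 0.01901733, -0.99978065, -0.0087744 ],
       [-0.98466912, -0.01720648, -0.17358186],
       [ 0.1733928 ,  0.01194094, -0.98478036]]), 't': array([0.09319339, 0.54371382, 0.89187117])}
scene {'mtx': array([[380.75513421,   0.        , 245.99352736],
       [  0.        , 380.75513421, 195.52853434],
       [  0.        ,   0.        ,   1.        ]]), 'R': array([[ 0.48170655,  0.87631704,  0.00521929],
       [ 0.62534733, -0.33956532, -0.70259242],
       [-0.61392142,  0.34170724, -0.71157336]]), 't': array([-0.33272453, -0.2497156 ,  1.19153039])}
{'t': 0.1, 'joints': array([-7.45931187e+01,  1.51662880e+01,  9.19734420e+01,  1.17561986e-03,
        7.29772559e+01, -2.11535485e+00]), 'qvel': array([ 0.0243118 , -0.21370878, -0.29521444, -0.029028  , -0.01845915,
        0.05114397]), 'joint_torque': array([-5.66459876e-04, -5.03624153e+01, -3.58067858e+01,  7.30759534e-02,
        2.33629189e-02, -5.11180883e-05]), 'position': array([ 0.20304717, -0.64306269,  0.23749538]), 'orientation': array([-1.79883135e+02, -5.44076831e-03,  1.75218853e+01]), 'force': array([-0.30309993, -0.39413201,  0.43354945]), 'wrist_torque': array([ 0.03960218, -0.00596888, -0.04748684]), 'grip_force': 0.0, 'width': 0.08796410234533138} 0.0187
```

View pics/top0.png

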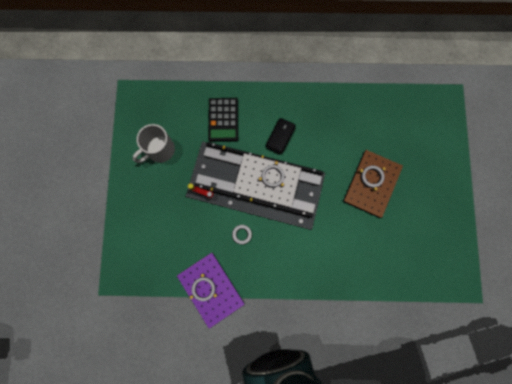

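View pics/scene0.png

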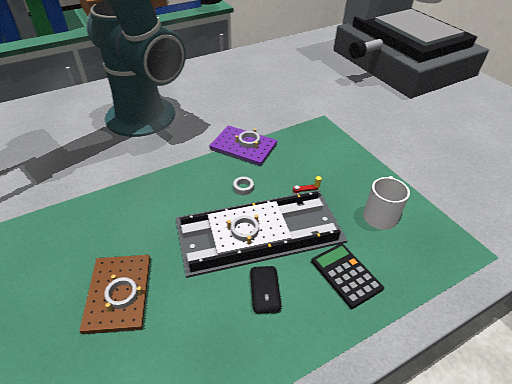

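Candidates in top view: white/alloy plate on rails (268,180), brown lookalike (374,184), purple lookalike (211,290). I choose the alloy one on the rails, and check it in a close crop.

```bash
cat > h.py <<'E'
import numpy as np, cv2
from cell import r
def ray(n,uv,z):
    c=r.camera_info(n);K,R,t=c["mtx"],c["R"],np.array(c["t"])
    o=-R.T@t; d=R.T@np.linalg.inv(K)@np.array([uv[0],uv[1],1.]); return o+d*(z-o[2])/d[2]
def blobs(im,lo,hi,amin=2):
    m=cv2.inRange(cv2.cvtColor(im,cv2.COLOR_BGR2HSV),lo,hi)
    _,_,s,c=cv2.connectedComponentsWithStats(m)
    return [(int(a[4]),c[i]) for i,a in enumerate(s) if i and a[4]>=amin]
E
python3 - <<'E'
from h import *
for n,z in(("top",.038),("scene",.038)):
    im=cv2.imread(f"pics/{n}0.png")
    for nm,lo,hi in(("yel",(20,120,90),(35,255,255)),("red",(0,150,90),(8,255,255))):
        for a,c in blobs(im,lo,hi): print(n,nm,a,c.round(1),ray(n,c,z).round(4))
a=cv2.resize(cv2.imread("pics/top0.png")[138:232,180:330],None,fx=5.3,fy=5.3,interpolation=cv2.INTER_CUBIC)
cv2.imwrite("pics/topc.png",a)
a=cv2.resize(cv2.imread("pics/scene0.png")[165:275,170:350],None,fx=4.4,fy=4.4,interpolation=cv2.INTER_CUBIC)
cv2.imwrite("pics/scenec.png",a)
E
```

```text
top yel 4 [223.5 146.5] [0.6736 0.1825 0.038 ]
top yel 6 [262.2 156.2] [0.6478 0.0758 0.038 ]
top yel 6 [276.2 162. ] [0.632  0.0375 0.038 ]
top yel 4 [383.5 168.5] [ 0.6187 -0.2532  0.038 ]
top yel 6 [361.  170.5] [ 0.6121 -0.1922  0.038 ]
top yel 6 [260.2 178.8] [0.5843 0.0804 0.038 ]
top yel 28 [190.2 185.5] [0.5627 0.2688 0.038 ]
top yel 4 [281.5 184.5] [0.5697 0.0227 0.038 ]
top yel 3 [211.3 188.3] [0.5559 0.2115 0.038 ]
top yel 6 [375.  188.5] [ 0.5631 -0.228   0.038 ]
top yel 4 [250.5 198.5] [0.53   0.1054 0.038 ]
top yel 3 [202.3 275.3] [0.3269 0.2259 0.038 ]
top yel 3 [214.7 294.7] [0.2793 0.1922 0.038 ]
top yel 4 [191.  296.5] [0.2736 0.2526 0.038 ]
top red 60 [200.7 190.7] [0.5489 0.2399 0.038 ]
scene yel 3 [236.3 136.3] [0.2841 0.1927 0.038 ]
scene yel 2 [236.  141.5] [0.3044 0.181  0.038 ]
scene yel 3 [255.3 142.3] [0.3328 0.2256 0.038 ]
scene yel 2 [256.  145.5] [0.3457 0.2202 0.038 ]
scene yel 54 [317.5 181.1] [0.5392 0.2824 0.038 ]
scene yel 7 [298.4 195.3] [0.5572 0.2139 0.038 ]
scene yel 6 [253.5 203.7] [0.5304 0.1076 0.038 ]
scene yel 7 [255.9 215.9] [0.5654 0.0937 0.038 ]
scene yel 5 [228.2 220.6] [0.5484 0.0332 0.038 ]
scene yel 11 [318.2 234.5] [0.6752 0.1842 0.038 ]
scene yel 5 [248.8 236.6] [0.6093 0.0513 0.038 ]
scene yel 10 [269.2 245.1] [0.6492 0.0777 0.038 ]
scene yel 9 [113.1 275.9] [ 0.568  -0.2268  0.038 ]
scene yel 7 [138.3 288. ] [ 0.6172 -0.1922  0.038 ]
scene yel 2 [139.5 292.5] [ 0.6276 -0.1932  0.038 ]
scene yel 13 [107.3 304.6] [ 0.6236 -0.2524  0.038 ]
scene yel 6 [108.8 309.7] [ 0.6349 -0.2525  0.038 ]
scene red 75 [305.4 187.4] [0.5432 0.2436 0.038 ]
```

View pics/topc.png

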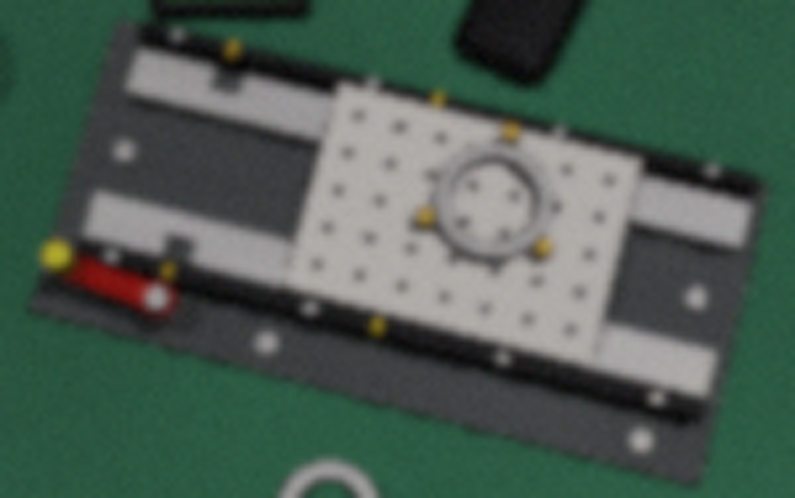

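View pics/scenec.png

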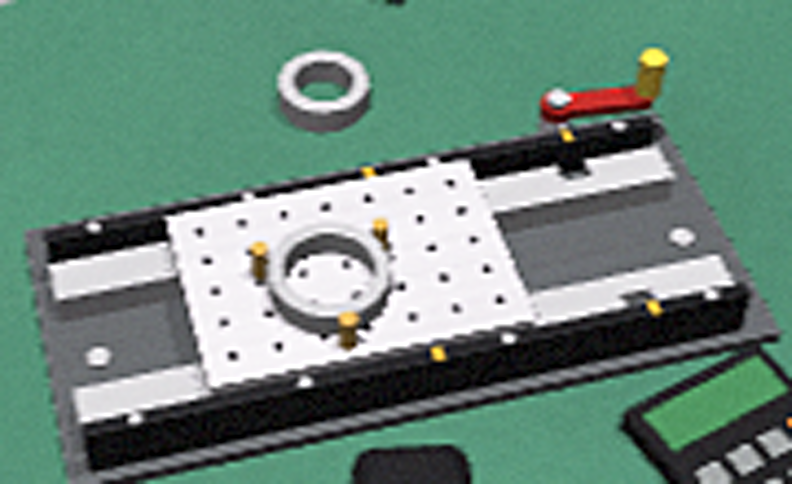

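The crop confirms it: the alloy plate with ring and brass pins sits between the lips, rear (right) edge corners at top crop px (640,158) and (597,360), i.e. about full-image (297,187). Latch pivot is at crop (155,297) and knob at (57,255). From the lip marks: dock_home ≈ (0.602, 0.145), yaw ≈ -13.8°; the plate is about 88 mm short. I'll turn the tool so its x lies along the push, then travel.

Request:
step_arm([
  [0,0,-0.146,0,0,0,1],
  [0,0,-0.146,0,0,0,1],
  [0,0,-0.146,0,0,0,1],
  [0,0,-0.146,0,0,0,1],
  [0,0,-0.146,0,0,0,1],
  [0,0,-0.146,0,0,0,1],
  [0,0,-0.148,0,0,0,1],
])

```text
t: 0.8
position: [0.2031, -0.6433, 0.2379]
orientation: [-180.0, -0.1, 76.5]
force: [1.1, -0.3, -0.3]
width: 0.0345
grip_force: 0.0
```

Request:
step_arm([
  [0,0,0,0.9,0.28,0,1],
  [0,0,0,0.9,0.28,0,1],
  [0,0,0,0.9,0.28,0,1],
  [0,0,0,0.9,0.28,0,1],
  [0,0,0,0.9,0.28,0,1],
  [0,0,0,0.9,0.28,0,1],
  [0,0,0,0.9,0.28,0,1],
  [0,0,0,0.9,0.28,0,1],
  [0,0,0,0.9,0.28,0,1],
  [0,0,0,0.9,0.28,0,1],
])

```text
t: 1.8
position: [0.4469, -0.2382, 0.2384]
orientation: [-180.0, -0.0, 76.2]
force: [-0.0, 0.2, 0.1]
width: 0.0006
grip_force: 0.0
```

Request:
step_arm([
  [0,0,0,0.9,0.28,0,1],
  [0,0,0,0.9,0.28,0,1],
  [0,0,0,0.9,0.28,0,1],
  [0,0,0,0.4,0.28,0,1],
  [0,0,0,0,0,0,1],
  [0,0,0,0,0,0,1],
])

```text
t: 2.4
position: [0.5375, -0.1027, 0.2381]
orientation: [-179.9, 0.0, 76.3]
force: [0.1, 0.3, -0.1]
width: 0.0006
grip_force: 0.0
```

```bash
cat >> h.py <<'E'
from scipy.spatial.transform import Rotation as Ro
H=np.array([.6024,.1448]); Y=np.radians(-13.8)
X_=np.array([np.cos(Y),np.sin(Y)]);Y_=np.array([-np.sin(Y),np.cos(Y)])
def dock(p): d=np.array(p[:2])-H; return np.array([d@X_,d@Y_])*1000
def state():
    s=r.read_state(); f=s["force"]
    print("t",round(s["t"],2),"dock xy mm",dock(s["position"]).round(1),"z",round(s["position"][2]*1000,1),"rpy",s["orientation"].round(1),"F dock",round(float(f[:2]@X_),1),round(float(f[:2]@Y_),1),round(float(f[2]),1),"w",round(s["width"],4)); return s
def wray(s,uv,z):
    c=r.camera_info("wrist");K=c["mtx"];E=np.array(c["hand_eye"])
    v=np.array([(uv[0]-K[0,2])/K[0,0],(uv[1]-K[1,2])/K[1,1]]);a=np.linalg.norm(v)
    d=np.r_[v/a*np.sin(a),np.cos(a)]
    R=Ro.from_euler("xyz",s["orientation"],degrees=True).as_matrix()
    d=R@E[:3,:3]@d; o=R@E[:3,3]+s["position"]; return o+d*(z-o[2])/d[2]
E
python3 - <<'E'
from h import *
s=state()
im=r.snapshot("wrist");cv2.imwrite("pics/w1.png",im)
for a,c in blobs(im,(20,120,90),(35,255,255),8): print(a,c.round(1),"z38",dock(wray(s,c,.038)).round(1),"z74",dock(wray(s,c,.074)).round(1))
for p in((300.75,167.8),(292.6,205.9)): print("rear corner",dock(ray("top",p,.043)).round(1))
E
```

```text
t 2.4 dock xy mm [  -4.  -255.8] z 238.1 rpy [-179.9    0.    76.3] F dock -0.0 0.3 -0.1 w 0.0006
33 [206.2   5. ] z38 [-58.9 -55.4] z74 [-53.  -67.6]
26 [311.5   5.7] z38 [ 62.9 -55.3] z74 [ 56.1 -67.5]
12 [254.9   8.3] z38 [ -2.6 -61.7] z74 [ -2.6 -73.2]
22 [32.  23.9] z38 [-315.6  -33.4] z74 [-283.1  -47.9]
11 [301.5  35.8] z38 [ 50.7 -94.4] z74 [  45.2 -102.6]
40 [328.2 221. ] z38 [  92.8 -321.7] z74 [  82.9 -306.2]
49 [297.  252.9] z38 [  54.4 -368. ] z74 [  48.5 -347.7]
34 [339.2 260.2] z38 [ 115.1 -381.4] z74 [ 102.9 -359.7]
154 [228.6 320.3] z38 [ -41.9 -489.4] z74 [ -37.8 -456.5]
154 [280.  319.1] z38 [  36.9 -486.4] z74 [  32.8 -453.8]
rear corner [  54.2 -165.4]
rear corner [ -52.3 -168.8]
```

View pics/w1.png

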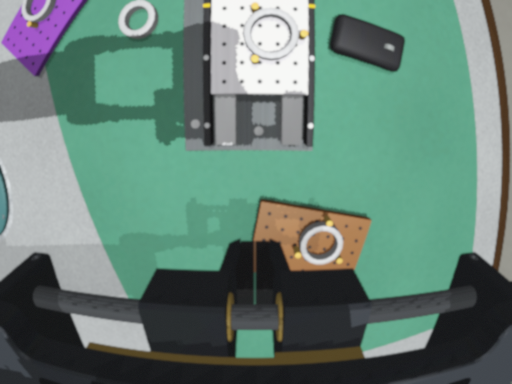

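The wrist view shows the rails straight ahead: lip marks at (206,5) and (312,6), plate rear edge at row ~94, and the channel clear apart from the screw head at (258,130). Descending behind the plate with fingers closed.

Request:
step_arm([
  [0,0,0,0.56,0.05,0,1],
  [0,0,0,0.56,0.05,0,1],
  [0,0,0,0,0,0.8,1],
  [0,0,0,0,0,0.8,1],
  [0,0,0,0,0,0.8,1],
  [0,0,0,0,0,0.8,1],
  [0,0,0,0,0,0.6,1],
  [0,0,0,0,0,0.3,1],
  [0,0,0,0,0,0.1,1],
  [0,0,0,0,0,0,1],
])

```text
t: 3.45
position: [0.5562, -0.0505, 0.029]
orientation: [-180.0, 0.0, 76.1]
force: [-0.1, 0.8, -0.3]
width: 0.0007
grip_force: 0.0
```

```bash
python3 -c "
from h import *
state()"
```

```text
t 3.45 dock xy mm [   1.7 -200.7] z 29.0 rpy [-180.     0.    76.1] F dock -0.3 0.8 -0.3 w 0.0007
```

Request:
step_arm([
  [0,0,0,0,0,0.1,1],
  [0,0,0,0.1,0,0,1],
  [0,0,0,0.1,0,0,1],
  [0,0,0,0.1,0,0,1],
  [0,0,0,0.04,0,0,1],
  [0,0,0,0.04,0,0,1],
  [0,0,0,0.04,0,0,1],
  [0,0,0,0.04,0,0,1],
  [0,0,0,0.04,0,0,1],
  [0,0,0,0.04,0,0,1],
])

```text
t: 4.45
position: [0.5625, -0.024, 0.0237]
orientation: [-180.0, 0.1, 76.2]
force: [-1.3, -4.6, 0.6]
width: 0.0003
grip_force: 2.1
```

```bash
python3 -c "
from h import *
state()"
```

```text
t 4.45 dock xy mm [   1.5 -173.5] z 23.7 rpy [-1.80e+02  1.00e-01  7.62e+01] F dock -0.2 -4.8 0.6 w 0.0003
```

Contact felt (about 5 N) at dock y = -173. Pushing on steadily.

Request:
step_arm([
  [0,0,0,0.06,0,0,1],
  [0,0,0,0.08,0,0,1],
  [0,0,0,0.08,0,0,1],
  [0,0,0,0.08,0,0,1],
  [0,0,0,0.08,0,0,1],
  [0,0,0,0.08,0,0,1],
  [0,0,0,0.08,0,0,1],
  [0,0,0,0.08,0,0,1],
  [0,0,0,0.08,0,0,1],
  [0,0,0,0.08,0,0,1],
])

```text
t: 5.45
position: [0.5719, 0.0147, 0.0236]
orientation: [-180.0, -0.0, 76.2]
force: [-0.7, -4.0, 1.2]
width: 0.0007
grip_force: 2.0
```

Request:
step_arm([
  [0,0,0,0.06,0,0,1],
  [0,0,0,0.06,0,0,1],
  [0,0,0,0.06,0,0,1],
  [0,0,0,0.06,0,0,1],
  [0,0,0,0.06,0,0,1],
  [0,0,0,0.06,0,0,1],
  [0,0,0,0.06,0,0,1],
])

```text
t: 6.15
position: [0.5769, 0.035, 0.0237]
orientation: [-180.0, 0.0, 76.2]
force: [-0.6, -2.5, 0.1]
width: 0.0001
grip_force: 1.9
```

```bash
python3 -c "
from h import *
state()"
```

```text
t 6.15 dock xy mm [   1.4 -112.8] z 23.7 rpy [-180.     0.    76.2] F dock 0.0 -2.5 0.1 w 0.0001
```

Request:
step_arm([
  [0,0,0,0.04,0,0,1],
  [0,0,0,0.04,0,0,1],
  [0,0,0,0.04,0,0,1],
  [0,0,0,0.04,0,0,1],
  [0,0,0,0.04,0,0,1],
  [0,0,0,0.04,0,0,1],
  [0,0,0,0.03,0,0,1],
  [0,0,0,0.03,0,0,1],
])

```text
t: 6.95
position: [0.5805, 0.0494, 0.0236]
orientation: [-180.0, 0.0, 76.2]
force: [-0.4, -3.9, -0.6]
width: 0.0006
grip_force: 1.7
```

Request:
step_arm([
  [0,0,0,0.02,0,0,1],
  [0,0,0,0.02,0,0,1],
  [0,0,0,0.02,0,0,1],
  [0,0,0,0.02,0,0,1],
])

```text
t: 7.35
position: [0.5814, 0.0533, 0.0237]
orientation: [-180.0, -0.0, 76.2]
force: [-0.8, -2.9, -1.7]
width: 0.0006
grip_force: 1.6
```

```bash
python3 -c "
from h import *
state()"
```

```text
t 7.35 dock xy mm [  1.5 -93.9] z 23.7 rpy [-180.    -0.    76.2] F dock -0.1 -3.0 -1.7 w 0.0006
```

Request:
step_arm([
  [0,0,0,0.02,0,0,1],
  [0,0,0,0.02,0,0,1],
])

```text
t: 7.55
position: [0.582, 0.0554, 0.0237]
orientation: [180.0, -0.0, 76.2]
force: [-1.3, -3.3, -0.7]
width: 0.0003
grip_force: 1.7
```

Request:
step_arm([
  [0,0,0,0.02,0,0,1],
  [0,0,0,0.02,0,0,1],
])

```text
t: 7.75
position: [0.5824, 0.0571, 0.0237]
orientation: [180.0, 0.0, 76.2]
force: [-1.0, -3.3, -0.9]
width: 0.0002
grip_force: 1.7
```

Request:
step_arm([
  [0,0,0,0.02,0,0,1],
  [0,0,0,0.02,0,0,1],
])

```text
t: 7.95
position: [0.5828, 0.0585, 0.0237]
orientation: [-180.0, 0.1, 76.2]
force: [-1.9, -7.3, 0.6]
width: 0.0004
grip_force: 4.1
```

Request:
step_arm([
  [0,0,0,0.02,0,0,1],
  [0,0,0,0.02,0,0,1],
])

```text
t: 8.15
position: [0.5828, 0.0586, 0.0238]
orientation: [-180.0, 0.2, 76.3]
force: [-3.4, -15.3, 1.9]
width: 0.0006
grip_force: 7.7
```

The finger stopped (15 N), which is the notch wall. Backing off, rising, and checking.

Request:
step_arm([
  [0,0,0,-0.1,0,0,1],
  [0,0,0,-0.4,0,0,1],
  [0,0,0,-0.4,0,0,1],
  [0,0,0,0,0,-0.5,1],
  [0,0,0,0,0,-1,1],
  [0,0,0,0,0,-1,1],
  [0,0,0,0,0,-1,1],
  [0,0,0,0,0,0,1],
  [0,0,0,0,0,0,1],
])

```text
t: 9.05
position: [0.5743, 0.0179, 0.2013]
orientation: [179.7, -0.1, 76.2]
force: [-0.3, -0.2, -0.5]
width: 0.0004
grip_force: 0.0
```

```bash
python3 - <<'E'
from h import *
s=state()
w=r.snapshot("wrist");sc=r.snapshot("scene")
a=cv2.resize(w[:280,100:440],(400,330)); b=cv2.resize(sc[165:275,190:350],(800,550)[0:1]+(550,))
cv2.imwrite("pics/sc2.png",b);cv2.imwrite("pics/w2.png",w)
for a,c in blobs(w,(20,120,90),(35,255,255),8): print(a,c.round(1),"z38",dock(wray(s,c,.038)).round(1),"z74",dock(wray(s,c,.074)).round(1))
E
```

```text
t 9.05 dock xy mm [   3.  -129.9] z 201.3 rpy [ 1.797e+02 -1.000e-01  7.620e+01] F dock -0.2 -0.3 -0.5 w 0.0004
48 [192.3   9.5] z38 [-59.1  54.5] z74 [-51.8  42.7]
40 [309.3   9.2] z38 [62.1 54.4] z74 [55.3 42.6]
39 [245.6  35.5] z38 [-3.6 22.6] z74 [-2.8 14.5]
35 [299.   65.8] z38 [50.9 -8.9] z74 [ 45.5 -13.3]
33 [27.8 73. ] z38 [-278.4   13.6] z74 [-245.6    6.5]
16 [244.5  95.5] z38 [ -4.8 -41.1] z74 [ -3.8 -41.8]
40 [192.7 110.9] z38 [-58.9 -55.9] z74 [-51.6 -54.9]
32 [308.7 110. ] z38 [ 61.8 -55.2] z74 [ 55.1 -54.3]
9 [  8.1 111.3] z38 [-320.8  -30.5] z74 [-283.1  -32.4]
114 [228.4 322.7] z38 [ -30.4 -333.1] z74 [ -26.4 -299.9]
114 [280.  323.2] z38 [  40.9 -334.4] z74 [  36.6 -301.1]
```

View pics/sc2.png

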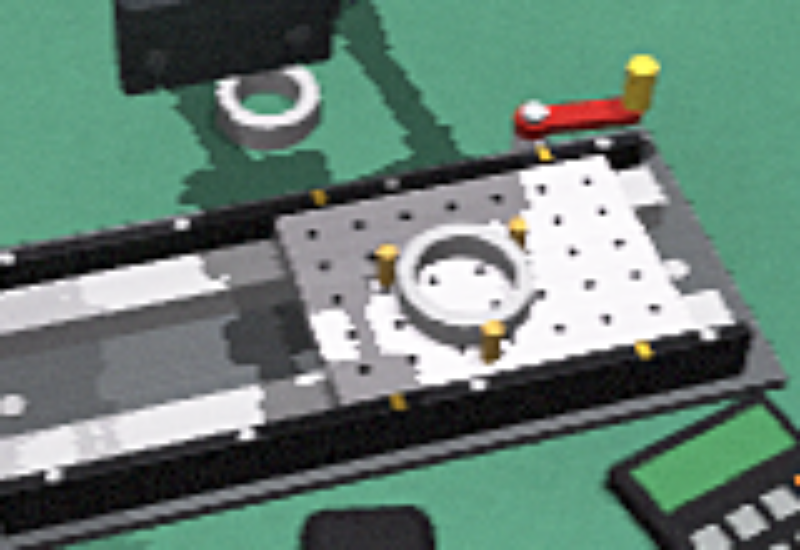

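View pics/w2.png

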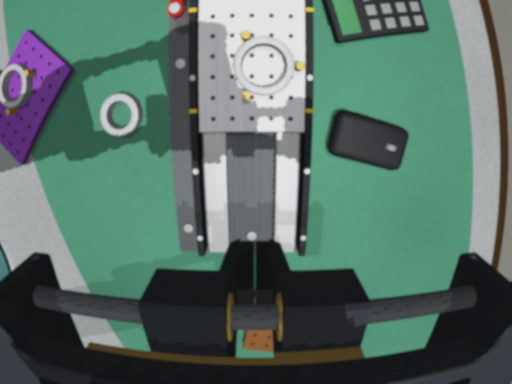

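Plate looks flush and seated in both views (scene: top level with the lips at (500,400) side; wrist: rear edge at row ~131). Latch pivot is at wrist (176,8). I'll calculate the rear edge and knob.

```bash
python3 - <<'E'
from h import *
s=r.read_state()
for z in(.038,.043):
  print("rear",[dock(wray(s,p,z)).round(1) for p in((202,131),(252,131),(300,131))],"front? pivot",dock(wray(s,(176,8),.05)).round(1))
sc=r.snapshot("scene"); tp=r.snapshot("top")
print([ (a,dock(ray("scene",c,.061)).round(1)) for a,c in blobs(sc,(20,120,90),(35,255,255),30)])
print([ (a,dock(ray("top",c,.070)).round(1)) for a,c in blobs(tp,(20,120,90),(35,255,255),15)])
for n,im,z in(("scene",cv2.imread("pics/scene0.png"),.061),("top",cv2.imread("pics/top0.png"),.070)):
  print(n,[dock(ray(n,c,z)).round(1) for a,c in blobs(im,(20,120,90),(35,255,255),20)],[dock(ray(n,c,.046)).round(1) for a,c in blobs(im,(0,150,90),(8,255,255),20)])
print(s["joints"].round(1))
E
```

```text
rear [array([-52.6, -78.3]), array([ -0.7, -78.9]), array([ 48.8, -78.3])] front? pivot [-76.2  51.6]
rear [array([-51.7, -77.8]), array([ -0.7, -78.4]), array([ 48.1, -77.8])] front? pivot [-76.2  51.6]
[(55, array([-72.2, 106.1]))]
[(30, array([-73. , 103.1]))]
scene [array([-72.2, 106. ])] [array([-73.6,  77.9])]
top [array([-72.8, 103.6])] [array([-75.8,  78. ])]
[ -0.7   5.8 107.3   0.   67.   13. ]
```

Rear edge at y ≈ -78.4, so the plate is ~1.6 mm against the notch's far wall: seated. Knob at dock (-72.5, 105), about 0.09 rad. Moving above a spot behind the knob, turning the tool 45°.

Request:
step_arm([
  [0,0,0,0.85,-0.32,0,1],
  [0,0,0,0.85,-0.32,0,1],
  [0,0,0,0.85,-0.32,0,1],
  [0,0,0,0.85,-0.32,0,1],
  [0,0,0,0.85,-0.32,0,1],
  [0,0,0,0.85,-0.32,0,1],
  [0,0,-0.131,0,0,0,1],
  [0,0,-0.131,0,0,0,1],
  [0,0,-0.131,0,0,0,1],
  [0,0,-0.131,0,0,0,1],
])

```text
t: 10.25
position: [0.539, 0.2877, 0.1961]
orientation: [-179.8, 0.0, 106.6]
force: [0.4, -0.1, -0.5]
width: 0.0003
grip_force: 0.0
```

Request:
step_arm([
  [0,0,-0.131,0,0,0,1],
  [0,0,-0.131,0,0,0,1],
  [0,0,0,0,0,0,1],
  [0,0,0,0,0,0,1],
])

```text
t: 10.65
position: [0.5395, 0.2875, 0.197]
orientation: [-179.8, -0.0, 121.0]
force: [-0.3, -0.1, 0.5]
width: 0.0005
grip_force: 0.0
```

```bash
python3 - <<'E'
from h import *
s=state();w=r.snapshot("wrist")
for a,c in blobs(w,(20,120,90),(35,255,255),8): print(a,c.round(1),"z70",dock(wray(s,c,.070)).round(1))
E
```

```text
t 10.65 dock xy mm [-95.1 123.6] z 197.0 rpy [-179.8   -0.   121. ] F dock -0.3 -0.1 0.5 w 0.0005
26 [54.5 95.7] z70 [-317.8   47.7]
41 [ 78.1 133.5] z70 [-266.7   37.1]
12 [ 40.3 141.2] z70 [-303.5   -5.2]
216 [258.  214.5] z70 [-72.5 106.8]
15 [232.5 240.3] z70 [-70.7  67.9]
96 [228.9 307.2] z70 [-12.9  -0.7]
89 [279.6 307. ] z70 [29.  41.7]
73 [279.6 332.8] z70 [61.  12.4]
63 [229.  332.9] z70 [ 16.4 -32.7]
14 [259.  330.8] z70 [39.8 -3. ]
22 [244.5 342.1] z70 [ 41.8 -31.1]
1796 [251.1 356.3] z70 [ 68.  -45.6]
```

Request:
step_arm([
  [0,0,0,0,0,0.8,1],
  [0,0,0,0,0,0.8,1],
  [0,0,0,0,0,0.7,1],
  [0,0,0,0,0,0.4,1],
  [0,0,0,0,0,0.08,1],
  [0,0,0,0,0,0,1],
  [0,0,0,0,0,0,1],
])

```text
t: 11.4
position: [0.5414, 0.2884, 0.0612]
orientation: [179.9, 0.0, 121.2]
force: [0.5, -0.4, 0.6]
width: 0.0004
grip_force: 0.0
```

Request:
step_arm([
  [0,0,0,-0.09,0.02,0,1],
  [0,0,0,-0.09,0.02,0,1],
  [0,0,0,-0.09,0.02,0,1],
  [0,0,0,-0.085,0.05,0,1],
  [0,0,0,-0.085,0.05,0,1],
  [0,0,0,-0.085,0.05,0,1],
  [0,0,0,0,0,0,1],
])

```text
t: 12.1
position: [0.5635, 0.2702, 0.0597]
orientation: [-180.0, 0.0, 121.2]
force: [-0.4, 0.3, 0.9]
width: 0.0009
grip_force: 0.0
```

```bash
python3 - <<'E'
from h import *
s=state();w=r.snapshot("wrist")
for a,c in blobs(w,(20,120,90),(35,255,255),60): print(a,c.round(1),"z70",dock(wray(s,c,.068)).round(1))
E
```

```text
t 12.1 dock xy mm [-67.7 112.5] z 59.7 rpy [-180.     0.   121.2] F dock -0.4 0.2 0.9 w 0.0009
105 [229.  305.4] z70 [-55.1  80.1]
108 [279.5 305. ] z70 [-34.3 101.4]
64 [229.4 333.6] z70 [-38.8  62.5]
64 [279.2 334. ] z70 [-16.2  84.6]
2075 [246.8 356.3] z70 [-15.3  54.2]
```

Request:
step_arm([
  [0,0,0,-0.094,0.018,0,1],
  [0,0,0,-0.094,0.018,0,1],
  [0,0,0,-0.094,0.018,0,1],
  [0,0,0,-0.094,0.01,0,1],
  [0,0,0,0,0,0,1],
])

```text
t: 12.65
position: [0.5756, 0.2555, 0.0596]
orientation: [-180.0, 0.0, 121.2]
force: [-0.7, -0.2, -0.2]
width: 0.0004
grip_force: 0.0
```

```bash
python3 - <<'E'
from h import *
s=state();sc=r.snapshot("scene")
for a,c in blobs(sc,(20,120,90),(35,255,255),15): print(a,c.round(1),dock(ray("scene",c,.061)).round(1))
cv2.imwrite("pics/sc3.png",cv2.resize(sc[120:280,180:380],(800,600)))
E
```

```text
t 12.65 dock xy mm [-52.4 101.1] z 59.6 rpy [-180.     0.   121.2] F dock -0.6 -0.4 -0.2 w 0.0004
60 [316.7 191. ] [-41.9  91.4]
```

View pics/sc3.png

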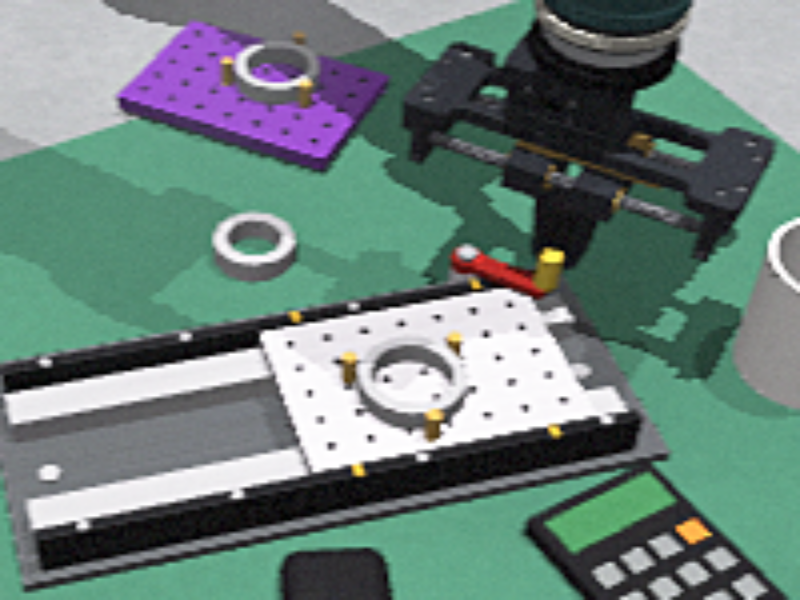

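The knob at (548,270) in the crop rides ahead of the fingers, with the latch at about 0.75 rad and swinging over the flush plate. Continuing round to the stop.

Request:
step_arm([
  [0,0,0,-0.09,-0.015,0,1],
  [0,0,0,-0.09,-0.018,0,1],
  [0,0,0,-0.09,-0.02,0,1],
  [0,0,0,-0.09,-0.022,0,1],
  [0,0,0,-0.083,-0.04,0,1],
  [0,0,0,-0.083,-0.05,0,1],
  [0,0,0,-0.083,-0.06,0,1],
  [0,0,0,-0.08,-0.07,0,1],
  [0,0,0,-0.02,0,0,1],
  [0,0,0,0,0,0,1],
])

```text
t: 13.7
position: [0.5806, 0.218, 0.0596]
orientation: [-179.9, -0.0, 121.2]
force: [-0.7, 0.5, 0.1]
width: 0.0003
grip_force: 0.2
```

```bash
python3 - <<'E'
from h import *
s=state();sc=r.snapshot("scene")
for a,c in blobs(sc,(20,120,90),(35,255,255),15):
    p=dock(ray("scene",c,.061)); print(a,c.round(1),p.round(1),"theta",np.arctan2(p[0]+77,p[1]-55).round(2))
E
```

```text
t 13.7 dock xy mm [-38.6  65.8] z 59.6 rpy [-179.9   -0.   121.2] F dock -0.8 0.4 0.1 w 0.0003
60 [304.6 198. ] [-27.7  56.4] theta 1.54
21 [108.2 306.5] [ 133.9 -373.6] theta 2.68
```

Request:
step_arm([
  [0,0,0,-0.02,-0.02,0,1],
  [0,0,0,-0.02,-0.02,0,1],
  [0,0,0,0,0,0,1],
])

```text
t: 14.05
position: [0.5807, 0.2173, 0.0597]
orientation: [179.9, -0.1, 121.2]
force: [0.5, 6.5, -1.7]
width: 0.0007
grip_force: 2.6
```

The stop is felt (6.5 N). Backing away from the knob and rising clear.

Request:
step_arm([
  [0,0,0,0.1,0.05,0,1],
  [0,0,0,0.4,0.1,0,1],
  [0,0,0,0.4,0,0,1],
  [0,0,0,0,0,-0.6,1],
  [0,0,0,0,0,-1,1],
  [0,0,0,0,0,-1,1],
  [0,0,0,0.5,-0.5,0,1],
  [0,0,0,0,0,0,1],
  [0,0,0,0,0,0,1],
])

```text
t: 14.95
position: [0.5287, 0.2664, 0.1897]
orientation: [-180.0, 0.0, 121.3]
force: [0.3, -1.2, -1.0]
width: 0.0005
grip_force: 0.0
```

```bash
python3 - <<'E'
from h import *
s=state();sc=r.snapshot("scene")
for a,c in blobs(sc,(20,120,90),(35,255,255),30):
    p=dock(ray("scene",c,.061)); print(a,c.round(1),p.round(1),"theta",np.arctan2(p[0]+77,p[1]-55).round(2))
cv2.imwrite("pics/sc4.png",cv2.resize(sc[120:280,180:380],(800,600)))
E
```

```text
t 14.95 dock xy mm [-100.6  100.5] z 189.7 rpy [-180.     0.   121.3] F dock 0.6 -1.0 -1.0 w 0.0005
60 [304.8 198. ] [-27.9  56.9] theta 1.53
```

View pics/sc4.png

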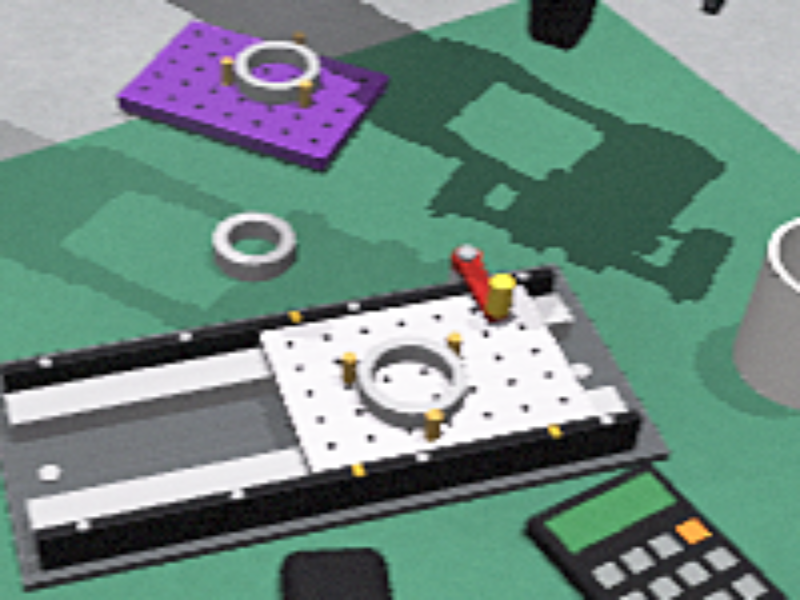

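The latch lies across the flush plate (knob at (502,297) in the crop, about 1.53 rad). The hand is clear, and the mug, calculator, mouse and bearing ring are where they were. Handing in.

```bash
python3 -c "
from cell import r
print(r.sign_off())"
```

```text
the job is handed in; nothing more can be done
None
```

The plate is seated in its notches, the latch is over it at about 1.53 rad (my camera estimate, stop felt at 6.5 N), and the hand is clear; I handed the job in at about 15 s, and the sign-off gave no verdict.

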